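# Show the power board to the inspection camera

## Robot

A 6-joint arm with a two-finger parallel gripper is mounted at the origin on the work surface. World frame = base frame: x ahead of the robot, y to its left, z up, the work surface at z = 0. Lengths are in m, angles in rad, forces in N, time in s.
With the tool pointing down it reaches from about 0.275 to 0.85 m from the base axis. Payload 5.2 kg.
Tool frame: the origin (TCP) lies at the centre of the arm's flange, where the gripper is bolted on; the fingertips stand 173 mm ahead of it and the grasp point (between the pads) lies 155 mm ahead of it; z points along the fingers, y is the line along which they close (so a half turn about z gives the same grasp; the last joint's range is limited). The gripper opens to 85 mm and grips with 20 to 120 N. Pads are 22 mm wide; open, the fingers measure 114 mm over their backs; the gripper's body (76 mm by 85 mm) begins 54 mm behind the grasp point. The pads swing forward as they close: fully open they stand 13 mm farther back than shut.
Start: joints at [-1.326, 0.259, 1.535, -0, 1.348, -0.203], TCP at [0.238, -0.496, 0.405] pointing down, gripper open.
Joint ranges: [-3.14, 3.14], [-0.91, 2.08], [0.19, 2.58], [-1.22, 4.36], [0.22, 2.71], [-3.12, 3.12]. Speed limits (rad/s): [2.57, 2.57, 3.14, 3.14, 3.14, 3.14].

## Interface

Orientations are given as a rotation vector (axis times angle).
In Python, from bench import env gives the robot as it stands.
- The arm moves only by the tool carry_out, never from a script. Its argument "moves" is text: rows parted by semicolons, each of 7 numbers parted by spaces: the opening, from 0 (shut) to 1 (fully open), then the shift along the tool's x, y, z scaled (see below), then the turn, a rotation vector about the tool's x, y, z scaled (see below). A call has 1 to 8 rows; each row is the pose to reach, as a shift and turn from the pose commanded when the call began, along the tool's axes at that moment; what a row does not reach only later rows make up. The controller multiplies each number of a shift by 0.2 m and each number of a turn by 30 degrees. A row lasts 1/8 s, in which the tool goes at most 62.5 mm and 10.7 degrees, less where a joint would pass 70% of its speed; a pose out of reach is approached as far as the arm can. A call with a number of a shift or a turn outside -1 to 1 is refused whole. A call with a gripper value outside its range is refused whole. The fingers move at their own pace and stop on an object; the grip force is fixed at half the most. Time passes only in rows, so rows that repeat a pose let the fingers close. It gives the time, the measured TCP pose, the force, the opening and the grip force at its end, in the units of the state.
- env.sense(): the state, without advancing time (a new reading comes with each control period).
- env.camera(name): name is "side" or "top" or "wrist"; returns a dict with "img" (384x512x3 uint8, red, green, blue), "z_map" (384x512 float32, m along the optical axis (not along the pixel's ray), 0 where there is no reading), "fx", "fy", "cx", "cy" (pixels), "dist" ([k1, k2, p1, p2, k3] as OpenCV has them; the pictures are not rectified), "T" (4x4, takes a point from camera to world coordinates); the wrist camera has in their place "tool_from_camera" (4x4, takes a point from camera to tool coordinates, whose origin is the TCP and whose axes are the flange's). Camera axes: x right, y up, looking along -z (the intrinsics and any distortion apply to the point x, -y, -z); pixel columns grow to the right and rows downward; lengths in m; the calibration is good to about 2 mm. A picture is of the moment at which its call begins: read the wrist's pose just before it.
- env.sign_off(): hands the job in; it is judged then, once.
Trained networks look in a picture, given as the dict that the camera call returned (one of the last four; its "shot" number tells which), for a name from the list of things; names that differ only in an ending like _2 or _b are one class to them, and where a whole thing is asked for, a point or a joint stands for the part that bears it (a point fixed in the world has none). Each returns a list of dicts, best first, with "p" (0 to 1); they miss things now and then, are a little off and sometimes report something else, mostly with a low value. They report only what shows in the picture. A call takes as long as a camera call. They do not tell look-alikes from the thing itself.
- env.find_in(picture, label): "pixel" ([column, row] in pixels, amid what is visible of it).
- env.silhouettes(picture, label): "region" (384x512 bool, what is visible of it) and "pixel" ([column, row] in pixels, amid what is visible of it).
- env.place_of(picture, label): "pixel" ([column, row] in pixels: a listed point, or the origin of a listed thing).
The state is a dict: "time": time; "q": joint angles; "qvel": joint speeds; "effort": joint torques, N m; "ee_pos": TCP position; "tcp_rot": TCP orientation; "force": force on the tool from outside, world axes, zero at the start; "wrist_torque": the same for the moment, N m; "grip_width": finger opening in m; "gripper_force": force on a finger pad.
Only numpy, scipy, OpenCV 4.12 (cv2) and the standard library are available. Lean on these libraries where they do the work, as an engineer would, in place of code of your own. Each camera call takes 0.05 s, during which the arm holds its last target. There are 200 camera calls.

## Task

Take the power board (the tallest board, the one with the round copper coil) out of the slotted rack, holding it only by its two long side edges, and hold it up to the inspection camera on the column stand: component side squarely facing the lens, upright in the camera's picture (same way up as in the rack), its middle on the lens axis 130 mm in front of the lens. The job finishes while you are holding it there, steady; never touch the components or solder joints with the fingers, knock the camera out of its setting, or disturb the other boards, the amplifier or the screw bin.

Things in the scene. Friction and masses are not known exactly. Their poses are not given: they have to be found in the camera images.
- board: Power board, the one to show: green, 60 mm wide (y), 100 high (z), laminate 2.4 thick (x), about 120 g. Stands upright in a rack slot, leaning up to 3 degrees. Origin: middle of its lower edge, mid-thickness. Component side is +x. Hold it by the two long side edges (y = +30 and -30 mm); both faces are bare for 6 mm along all edges.
- board_mid (a point): Middle of the power board: 50 mm above its lower edge, mid-thickness; axes as board.
- board_parts: All components and solder joints of the power board, not to be touched. On +x: round copper coil (29 mm across, 11 high) and white connector near the top, two black capacitors (16 across, 21 high) at mid-height, finned heat sink (16 high) near the bottom. On -x: solder joints 1.5 mm high. Fixed to the board, origin and axes as board.
- rack: Black slotted rack, fixed: base 178 (x) by 92 (y) by 10 mm, boards stand on its top; comb rails along x at y = +/-26.5 to 37.5 mm, tops 46 mm above the table, slots 4.4 mm wide, 8 mm apart. Boards stand across it at x = -48, 0, +48 mm (any order), component sides to +x; 64 mm of the power board stand free above the rails. Origin: underside centre.
- control_a: Control board in the rack, 60 mm wide, 80 mm high, with low chips and a long white connector, no coil. Leave alone. Origin: middle of its lower edge.
- control_b: Second control board, same as the first. Leave alone. Origin: middle of its lower edge.
- camera_stand: Inspection camera stand, fixed: white base plate 190 by 170 mm, 16 thick, steel column 25 mm thick, 416 high at x = +45 mm; the camera sits in a fork in front of the column, looking to the stand's -x and downwards. Origin: on the table, near the plate's middle.
- lens (a point): Middle of the camera's front glass (white housing 54 mm square, black barrel, black ring light 66 mm across around the glass). Axes as focus. The camera's height and its downward tilt (10 to 26 degrees) differ from start to start; it stays by friction.
- focus (a point): Point in the air on the lens axis, 130 mm in front of the glass, where the board's middle belongs. +x points along the lens axis back to the lens (tilted upwards), +y is level, +z is the picture's upright. The board is rightly shown when its axes lie along these.
- amplifier: Black finned amplifier housing 170 by 120 by 42 mm, 0.9 kg, loose on the table. Leave alone. Origin: underside centre.
- screw_bin: Red open parts bin with screws, 150 by 100 by 70 mm, loose on the table. Leave alone. Origin: underside centre.
Not all that is in view belongs to the job. What is shaped like the board but brown or red is not meant.

How it is judged:
By the outcome, as a careful person would: the job done as asked, in the order asked, and still so for the second after the job is handed in, while the arm keeps its last pose, push and grip.
It also fails if it takes over 38 s, if anything falls off the work surface, if the arm or the gripper's body presses on something with over 40 N, if the wrist force passes 120 N, or if a joint passes its speed limit or range.

## Working session

There is one attempt and no reset: what is moved stays moved. The work goes in short steps, Python scripts to look and compute and a tool call to move; the robot and the scene stay as the last step left them, time stands still between calls to the robot, and variables do not carry over. Pictures are saved under pics/ and viewed, at most 10 in all, crops included, and the job is handed in when it is done.

Besides the shell and the picture viewer there is one more tool, called after "Request:" as name(argument=value, ...) on one line, values as JSON. carry_out: Moves the arm, as the interface text tells. Shifts and turns lie within -1 to 1; 1 stands for 0.2 m of shift or 30 degrees of turn. Its arguments: {"type":"object","properties":{"moves":{"type":"string"}},"required":["moves"]}

```bash
mkdir -p pics; ls; cat > h.py <<'E'
import numpy as np, cv2
from bench import env
from scipy.spatial.transform import Rotation as R
def und(c,px):
    K=np.array([[c['fx'],0,c['cx']],[0,c['fy'],c['cy']],[0,0,1.]])
    p=cv2.undistortPoints(np.array(px,float).reshape(-1,1,2),K,np.array(c['dist'],float)).reshape(-1,2)
    return np.c_[p[:,0],-p[:,1],-np.ones(len(p))]
def T(c,s=None):
    if 'T' in c: return np.array(c['T'])
    M=np.eye(4);M[:3,:3]=R.from_rotvec(s['tcp_rot']).as_matrix();M[:3,3]=s['ee_pos'];return M@np.array(c['tool_from_camera'])
def world(c,px,s=None):
    px=np.array(px,float).reshape(-1,2);d=und(c,px)
    z=c['z_map'][px[:,1].round().astype(int),px[:,0].round().astype(int)]
    M=T(c,s);return (d*z[:,None])@M[:3,:3].T+M[:3,3]
def cloud(c,mask,s=None):
    v,u=np.nonzero(mask&(c['z_map']>0));return world(c,np.c_[u,v],s)
def ray(c,px,s=None):
    M=T(c,s);d=und(c,px)[0]@M[:3,:3].T;return M[:3,3],d/np.linalg.norm(d)
def tri(rs):
    A=sum(np.eye(3)-np.outer(d,d) for o,d in rs);b=sum((np.eye(3)-np.outer(d,d))@o for o,d in rs);return np.linalg.solve(A,b)
def save(c,n): cv2.imwrite('pics/'+n,c['img'][:,:,::-1])
E
python3 - <<'E'
from h import *
np.set_printoptions(precision=4,suppress=True)
s=env.sense();print(s['time'],s['ee_pos'],s['tcp_rot'])
cs=[]
for n in ['side','top','wrist']:
    c=env.camera(n);cs.append(c['img'])
    print(n,T(c,s)[:3,3],T(c,s)[:3,2],c['fx'])
    for l in ['board','board_mid','board_parts','rack','control_a','lens','focus','camera_stand','amplifier','screw_bin']:
        r=env.place_of(c,l)
        print(l,[(np.round(a['pixel'],1).tolist(),round(a['p'],2),world(c,np.clip(a['pixel'],0,[511,383]),s)[0].round(3).tolist()) for a in r[:4]])
im=np.vstack([np.hstack(cs[:2]),np.hstack([cs[2],cs[2]*0])])
cv2.imwrite('pics/a.png',cv2.resize(im[:,:,::-1],(800,600)))
E
```

```text
pics
0.0 [ 0.2381 -0.4955  0.4039] [-3.0614 -0.6971  0.0001]
side [ 0.3294 -0.791   0.7867] [-0.1807 -0.7942  0.5801] 407.49502965876667
board [([260.7, 191.0], 0.75, [0.563, 0.215, 0.043]), ([245.8, 249.6], 0.69, [0.47, -0.014, 0.026]), ([276.9, 234.0], 0.56, [0.567, 0.029, 0.025])]
board_mid [([265.4, 230.6], 0.81, [0.538, 0.049, 0.026]), ([237.1, 263.8], 0.76, [0.438, -0.06, 0.027]), ([261.4, 180.5], 0.75, [0.574, 0.253, 0.056])]
board_parts [([262.6, 189.5], 0.6, [0.571, 0.223, 0.041]), ([278.3, 237.8], 0.44, [0.566, 0.012, 0.026])]
rack [([249.1, 199.2], 0.97, [0.523, 0.2, 0.028])]
control_a [([238.7, 201.3], 0.62, [0.487, 0.178, 0.043]), ([245.0, 195.1], 0.56, [0.511, 0.205, 0.042])]
lens [([333.8, 238.5], 0.68, [0.329, -0.791, 0.787])]
focus []
camera_stand [([355.2, 334.9], 0.97, [0.329, -0.791, 0.787])]
amplifier [([253.2, 156.3], 0.69, [0.59, 0.447, 0.03])]
screw_bin [([236.4, 365.1], 0.9, [0.387, -0.327, 0.018])]
top [0.4619 0.07   1.4923] [-0.0527 -0.007   0.9986] 442.86500479344966
board [([287.3, 206.7], 0.61, [0.468, -0.018, 0.02]), ([278.6, 178.5], 0.57, [0.563, 0.008
[... 300 characters left out ...]
.527, 0.237, 0.004]), ([134.8, 166.8], 0.27, [0.613, 0.492, 0.028])]
control_a [([211.5, 190.5], 0.61, [0.528, 0.234, 0.019]), ([215.7, 206.2], 0.55, [0.475, 0.221, 0.012])]
lens [([373.9, 154.7], 0.59, [0.604, -0.247, 0.283]), ([215.3, 207.3], 0.28, [0.471, 0.223, 0.012])]
focus []
camera_stand [([367.0, 151.6], 0.89, [0.615, -0.231, 0.268])]
amplifier [([135.3, 168.6], 0.83, [0.605, 0.485, 0.047])]
screw_bin [([376.6, 228.3], 0.84, [0.388, -0.316, 0.018]), ([372.4, 159.2], 0.75, [0.621, -0.312, 0.01])]
wrist [ 0.2986 -0.4671  0.3723] [0.2362 0.1112 0.9653] 279.30542822145003
board []
board_mid []
board_parts []
rack []
control_a []
lens []
focus []
camera_stand []
amplifier []
screw_bin []
```

View pics/a.png

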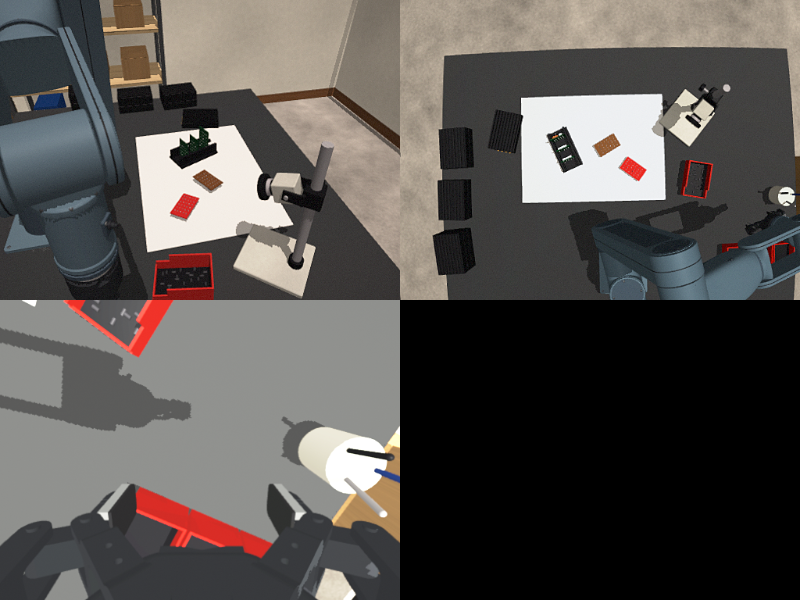

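The side and top pictures show the rack (side ≈ (247,192), top ≈ (211,190)), with two flat look-alike boards (brown and red) on the white sheet. The camera stand is on the right, with its lens facing the rack. I'll enlarge the rack and camera next.

```bash
python3 - <<'E'
from h import *
np.set_printoptions(precision=4,suppress=True)
cs={n:env.camera(n) for n in ['side','top']}
a=cs['side'];b=cs['top']
def crop(c,x0,y0,w,h,W,H): return cv2.resize(c['img'][y0:y0+h,x0:x0+w,::-1],(W,H),interpolation=cv2.INTER_CUBIC)
im=np.vstack([np.hstack([crop(a,205,145,90,70,400,300),crop(b,180,150,64,70,400,300)]),np.hstack([crop(a,290,170,150,200,400,300),crop(b,325,90,100,110,400,300)])])
cv2.imwrite('pics/b.png',im)
def best(c,l):
    r=env.place_of(c,l);return r[0]['pixel']
for l in ['lens','camera_stand','rack','amplifier']:
    print(l,tri([ray(a,best(a,l)),ray(b,best(b,l))]))
print('board_mid',tri([ray(a,[261.4,180.5]),ray(b,[203.2,176.9])]))
print('board',tri([ray(a,[260.7,191]),ray(b,[206.7,181])]))
for n,c in cs.items():
    for l in ['board','rack','control_a','camera_stand','lens','amplifier','screw_bin']:
        for r in env.silhouettes(c,l)[:3]:
            P=cloud(c,r['region'])
            if len(P): print(n,l,round(r['p'],2),np.round(r['pixel']),len(P),P.min(0),P.max(0),P.mean(0))
E
```

```text
lens [ 0.5997 -0.2541  0.2556]
camera_stand [ 0.6692 -0.2874 -0.0136]
rack [0.5247 0.2292 0.0044]
amplifier [ 0.6063  0.4992 -0.012 ]
board_mid [0.5731 0.256  0.0536]
board [0.5653 0.2483 0.0188]
side board 0.88 [261. 173.] 308 [0.5592 0.2282 0.0007] [0.6245 0.4406 0.1144] [0.5737 0.2649 0.0682]
side board 0.72 [267. 229.] 507 [ 0.4964 -0.0024  0.0011] [0.5904 0.1099 0.0299] [0.5417 0.0528 0.0245]
side control_a 0.65 [247. 184.] 178 [0.5158 0.2109 0.0238] [0.5428 0.2672 0.093 ] [0.528  0.2388 0.0634]
side camera_stand 0.71 [371. 306.] 10769 [ 0.5284 -0.4191 -0.7558] [1.8717 1.1817 0.4185] [ 0.6589 -0.3056  0.1295]
side camera_stand 0.58 [247. 199.] 1095 [ 0.4276  0.1615 -0.0005] [0.6417 0.3229 0.056 ] [0.5158 0.2114 0.0246]
side lens 0.73 [356. 236.] 1594 [ 0.5811 -0.3262 -0.0021] [0.8105 0.0589 0.3077] [ 0.6266 -0.2858  0.2798]
side amplifier 0.94 [254. 153.] 1162 [ 0.5172  0.2776 -0.    ] [0.7194 0.6303 0.1105] [0.6076 0.4748 0.0341]
side screw_bin 0.68 [234. 356.] 4276 [ 0.3026 -0.3829 -0.0023] [ 0.4667 -0.2263  0.0742] [ 0.388  -0.3142  0.0332]
top board 0.79 [267. 186.] 531 [ 0.4923  0.0015 -0.0047] [0.5878 0.1081 0.0323] [0.5402 0.056  0.0223]
top board 0.57 [300. 214.] 528 [ 0.389  -0.1054 -0.0029] [ 0.483  -0.0024  0.0329] [ 0.4366 -0.0538  0.0225]
top rack 0.71 [211. 193.] 1122 [ 0.4291  0.1636 -0.005 ] [0.6246 0.3102 0.0902] [0.5202 0.2314 0.0199]
top camera_stand 0.97 [367. 145.] 3383 [ 0.5301 -0.4879 -0.0081] [ 0.7996 -0.1732  0.4201] [ 0.6531 -0.285   0.1279]
top lens 0.61 [386. 143.] 667 [ 0.5798 -0.3583  0.0106] [ 0.6908 -0.2297  0.3074] [ 0.6306 -0.2753  0.2813]
top amplifier 0.77 [136. 170.] 1777 [ 0.5171  0.4195 -0.0047] [0.6981 0.5692 0.0503] [0.6078 0.4907 0.0334]
top screw_bin 0.88 [380. 230.] 1570 [ 0.3018 -0.4064 -0.0084] [ 0.4664 -0.2578  0.0795] [ 0.3864 -0.3236  0.0255]
top screw_bin 0.27 [134. 168.] 1889 [ 0.5171  0.4194 -0.0076] [0.7102 0.5823 0.0503] [0.6095 0.4926 0.0324]
```

View pics/b.png

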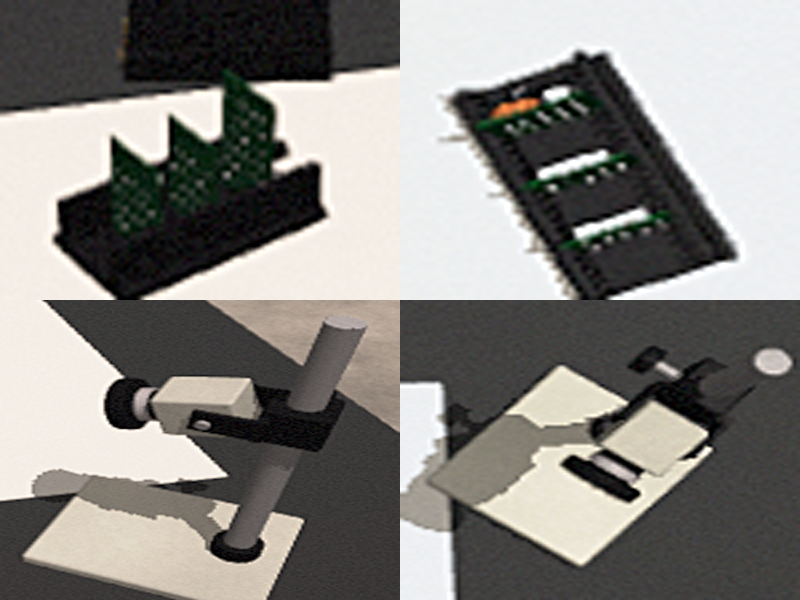

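The power board is the far, tallest one: its copper coil is at top ≈ (198,175) and side ≈ (261,180), next to a white connector. The two shorter boards in the rack are the control boards. The flat brown (side 265,230) and red (237,264) boards are the look-alikes. Next I'll measure the stand's heading, the rack's heading and a pose from which to look at the lens.

```bash
cat >> h.py <<'E'
def pose(s): return R.from_rotvec(s['tcp_rot']),np.array(s['ee_pos'])
def plan(Rt,pt,s=None,R0=None,p0=None):
    """row numbers (shift/0.2, turn/30deg) from current to the target, and the count of rows"""
    if s is not None: R0,p0=pose(s)
    d=R0.inv().apply(pt-p0)/0.2; w=(R0.inv()*Rt).as_rotvec(degrees=True)/30
    return np.round(d,4),np.round(w,4)
def board_axes(yaw,tilt,flip=True):
    """tool rotation for board axes (+x heading yaw, tilted up by tilt); flip: tool x = -board x"""
    x=np.array([np.cos(yaw)*np.cos(tilt),np.sin(yaw)*np.cos(tilt),np.sin(tilt)]);y=np.array([-np.sin(yaw),np.cos(yaw),0]);z=np.cross(x,y)
    return R.from_matrix(np.c_[-x,y,-z] if flip else np.c_[x,-y,-z])
E
python3 - <<'E'
from h import *
np.set_printoptions(precision=4,suppress=True)
for n in ['top','side']:
    c=env.camera(n)
    P=world(c,np.indices((384,512))[::-1].reshape(2,-1).T); 
    ok=(c['z_map'].ravel()>0)&(P[:,0]>.5)&(P[:,0]<.85)&(P[:,1]>-.5)&(P[:,1]<-.15)
    Q=P[ok]; col=Q[(Q[:,2]>.36)]; print(n,'column',len(col),np.median(col,0),col[:,2].max())
    img=c['img'].reshape(-1,3)[ok].astype(int)
    pl=Q[(abs(Q[:,2]-.014)<.008)&(img.min(1)>100)]
    r=cv2.minAreaRect(pl[:,:2].astype(np.float32)*1000); print('plate',r,len(pl))
    ln=env.silhouettes(c,'lens')[0]['region'].ravel()[ok]
    h=Q[ln&(Q[:,2]>.2)];him=img[ln&(Q[:,2]>.2)]
    blk=h[him.max(1)<70];wh=h[him.min(1)>110]
    for t,a in (('black',blk),('white',wh)): 
        print(t,len(a),np.median(a,0)); 
        if len(a)>9: m=cv2.minAreaRect(a[:,:2].astype(np.float32)*1000);print(m)
    if n=='top':
        top=wh[wh[:,2]>np.percentile(wh[:,2],30)]
        A=np.c_[top[:,:2],np.ones(len(top))];k=np.linalg.lstsq(A,top[:,2],rcond=None)[0];print('housing top slope',k,np.degrees(np.arctan(np.hypot(*k[:2]))),np.degrees(np.arctan2(k[1],k[0])))
    rk=(c['z_map'].ravel()>0)&(P[:,0]>.4)&(P[:,0]<.66)&(P[:,1]>.12)&(P[:,1]<.34)&(P[:,2]>.03)&(P[:,2]<.052)
    print('rack',cv2.minAreaRect(P[rk][:,:2].astype(np.float32)*1000))
s=env.sense();print(s['q'],s['time'])
E
```

```text
top column 147 [ 0.6915 -0.3243  0.4067] 0.4194809893016729
plate ((651.7623291015625, -278.48199462890625), (246.76284790039062, 279.82904052734375), 6.298938751220703) 1990Traceback (most recent call last):
  File "<stdin>", line 11, in <module>
IndexError: list index out of range
```

```bash
python3 - <<'E'
from h import *
np.set_printoptions(precision=4,suppress=True)
s=env.sense();yaw,t=np.radians([-37.5,18])
x=np.array([np.cos(yaw)*np.cos(t),np.sin(yaw)*np.cos(t),np.sin(t)])
L=np.array([.600,-.254,.256]);f=L-.13*x
Rt=board_axes(yaw,t);z=-Rt.as_matrix()[:,2];pt=f+z*.27
R0,p0=pose(s);print(f,pt,p0,x,z)
# 4 equal rotation steps
w=(R0.inv()*Rt).as_rotvec();print(np.degrees(w))
for k in range(4):
    R1=R0*R.from_rotvec(w/4);p1=p0+(pt-s['ee_pos'])/4
    print(plan(R1,p1,R0=R0,p0=p0));R0,p0=R1,p1
E
```

```text
[ 0.5019 -0.1787  0.2158] [ 0.4357 -0.1279  0.4726] [ 0.2382 -0.4958  0.4047] [ 0.7545 -0.579   0.309 ] [-0.2452  0.1881  0.9511]
[ -18.331   -11.2681 -115.7236]
(array([ 0.4217, -0.3075, -0.0849]), array([-0.1528, -0.0939, -0.9644]))
(array([ 0.5109, -0.0582, -0.1233]), array([-0.1528, -0.0939, -0.9644]))
(array([ 0.4663,  0.2049, -0.1418]), array([-0.1528, -0.0939, -0.9644]))
(array([ 0.2996,  0.414 , -0.1358]), array([-0.1528, -0.0939, -0.9644]))
```

Request:
carry_out(moves="1 0.42 -0.31 -0.085 -0.15 -0.09 -0.96;1 0.42 -0.31 -0.085 -0.15 -0.09 -0.96;1 0.42 -0.31 -0.085 -0.15 -0.09 -0.96")

```text
time: 3.32
ee_pos: [0.2882, -0.401, 0.4226]
tcp_rot: [2.709, 1.408, -0.042]
force: [0.5, -0.1, 0.2]
grip_width: 0.0855
gripper_force: 0.0
```

Request:
carry_out(moves="1 0.51 -0.06 -0.12 -0.15 -0.09 -0.96;1 0.51 -0.06 -0.12 -0.15 -0.09 -0.96;1 0.51 -0.06 -0.12 -0.15 -0.09 -0.96")

```text
time: 3.7
ee_pos: [0.3373, -0.3092, 0.4392]
tcp_rot: [2.21, 1.986, -0.081]
force: [0.3, -0.3, 0.9]
grip_width: 0.0852
gripper_force: 0.0
```

Request:
carry_out(moves="1 0.47 0.2 -0.14 -0.15 -0.09 -0.96;1 0.47 0.2 -0.14 -0.15 -0.09 -0.96;1 0.47 0.2 -0.14 -0.15 -0.09 -0.96")

```text
time: 4.08
ee_pos: [0.3861, -0.2168, 0.4561]
tcp_rot: [1.599, 2.419, -0.112]
force: [-0.1, -0.6, -0.3]
grip_width: 0.0855
gripper_force: 0.0
```

Request:
carry_out(moves="1 0.3 0.41 -0.14 -0.15 -0.09 -0.96;1 0.3 0.41 -0.14 -0.15 -0.09 -0.96;1 0.3 0.41 -0.14 -0.15 -0.09 -0.96;1 0.3 0.41 -0.14 -0.15 -0.09 -0.96;1 0.3 0.41 -0.14 -0.15 -0.09 -0.96")

```text
time: 4.7
ee_pos: [0.4341, -0.1282, 0.4734]
tcp_rot: [0.933, 2.69, -0.137]
force: [-0.8, -0.4, -0.2]
grip_width: 0.0852
gripper_force: 0.0
```

```bash
python3 - <<'E'
from h import *
np.set_printoptions(precision=4,suppress=True)
s=env.sense();print(s['time'],s['ee_pos'],np.abs(s['qvel']).max(),s['q'])
c=env.camera('wrist');save(c,'w1.png');np.savez('w1.npz',img=c['img'],z=c['z_map'],T=T(c,s))
for l in ['lens','focus','camera_stand']:
    print(l,[(np.round(a['pixel'],1),round(a['p'],2),world(c,np.clip(a['pixel'],0,[511,383]),s)[0]) for a in env.place_of(c,l)[:3]])
    if l!='focus':
     for r in env.silhouettes(c,l)[:2]:
        P=cloud(c,r['region'],s);print(' sil',round(r['p'],2),r['pixel'],len(P),np.median(P,0))
for n in ['top','side']:
    d=env.camera(n)
    for l in ['lens','rack','board_mid','board']:print(n,l,[(np.round(a['pixel'],1),round(a['p'],2)) for a in env.place_of(d,l)[:3]])
E
```

```text
4.7 [ 0.4341 -0.1282  0.4734] 0.008895089821470633 [-0.5179 -0.055   1.7429 -0.0439  1.1501 -1.4089]
lens [(array([260.1, 317.4]), 0.84, array([ 0.5989, -0.2531,  0.253 ]))]
 sil 0.59 [260.3, 310.0] 993 [ 0.6039 -0.2558  0.239 ]
focus []
camera_stand [(array([257. , 223.5]), 0.88, array([ 0.6534, -0.2994,  0.0146]))]
 sil 0.75 [259.8, 224.4] 9024 [ 0.6362 -0.2829  0.0151]
top lens [(array([374.6, 157.7]), 0.96)]
top rack [(array([211.1, 192.4]), 0.67)]
top board_mid [(array([203.5, 179. ]), 0.72), (array([266.5, 186.8]), 0.69), (array([295.6, 214.8]), 0.65)]
top board [(array([280.5, 176.5]), 0.69), (array([284.7, 205.2]), 0.62), (array([205.1, 178.7]), 0.44)]
side lens [(array([334.4, 236.3]), 0.76)]
side rack [(array([247.3, 197.4]), 0.67), (array([255.2, 157.3]), 0.15)]
side board_mid [(array([239.4, 263.4]), 0.95), (array([265.7, 229.4]), 0.62), (array([259.3, 176.2]), 0.47)]
side board [(array([278.6, 237.8]), 0.76), (array([259.2, 188.8]), 0.71), (array([243.8, 251.4]), 0.68)]
```

View pics/w1.png

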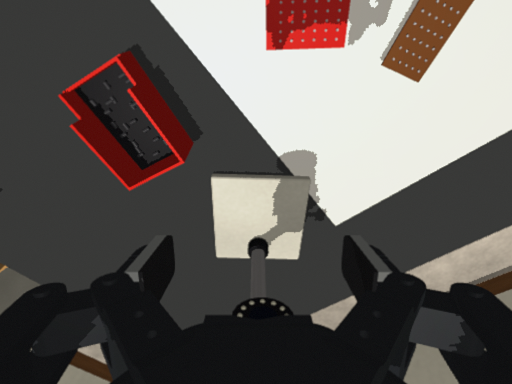

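The wrist picture shows the plate, column foot (258,245) and ring light (262,310) lined up vertically, so the heading is right. The gripper body hides part of the ring. Next I'll fit a plane to the ring front for the tilt.

```bash
python3 - <<'E'
from h import *
np.set_printoptions(precision=4,suppress=True)
d=np.load('w1.npz');s=env.sense();c=env.camera('wrist')
yaw=np.radians(-37.5);hx=np.array([np.cos(yaw),np.sin(yaw),0]);hy=np.array([-np.sin(yaw),np.cos(yaw),0])
L=np.array([.599,-.2535,.254])
def show(c,s,nm):
    uv=np.indices((384,512))[::-1].reshape(2,-1).T;P=world(c,uv,s)
    ok=(c['z_map'].ravel()>0)&(np.linalg.norm(P-L,axis=1)<.09)
    if nm=='wrist': ok&=(uv[:,1]>285)
    Q=P[ok];g=c['img'].reshape(-1,3)[ok];r=Q-L
    return np.c_[r@hx,r@hy,r[:,2]]*1000,g.astype(int),uv[ok]
a,g,uv=show(c,s,'wrist');print(len(a))
for v in range(292,325,4):
    m=(uv[:,1]==v)&(abs(uv[:,0]-261)<35)
    if m.sum(): print(v,np.c_[uv[m],a[m].round(0)][::6].astype(int).tolist())
for n in ['side','top']:
    c2=env.camera(n);a,g,uv=show(c2,None,n)
    w=(g.min(1)>110)&(a[:,0]>25)&(a[:,2]>-10)
    print(n,len(a),w.sum())
    # housing white surface: planes
    if n=='top':
        q=a[w];
        for it in range(5):
            A=np.c_[q[:,:2],np.ones(len(q))];k=np.linalg.lstsq(A,q[:,2],rcond=None)[0];r=q[:,2]-A@k;q=q[abs(r)<max(2*r.std(),3)]
        print('top plane',k,len(q),r.std(),'tilt',np.degrees(np.arctan(k[0])))
        m=cv2.minAreaRect(q[:,:2].astype(np.float32));print(m)
    b=a[(g.max(1)<70)&(a[:,0]<20)&(a[:,2]>-60)];print('black',len(b),b.min(0),b.max(0),np.median(b,0))
    np.savez('cl_'+n+'.npz',a=a,g=g)
E
```

```text
967
300 [[243, 300, 9, -18, -28], [249, 300, 6, -11, -26], [255, 300, 9, -4, -28], [261, 300, 8, 3, -27], [267, 300, 9, 9, -28], [273, 300, 10, 16, -29]]
304 [[237, 304, 7, -24, -21], [243, 304, 6, -17, -21], [249, 304, 6, -11, -21], [255, 304, 7, -4, -22], [261, 304, 7, 2, -21], [267, 304, 6, 9, -21], [273, 304, 7, 15, -21], [279, 304, 9, 22, -23]]
308 [[233, 308, 5, -27, -15], [239, 308, 3, -21, -14], [245, 308, 4, -15, -15], [251, 308, 4, -8, -15], [257, 308, 4, -2, -14], [263, 308, 3, 4, -14], [269, 308, 5, 11, -15], [275, 308, 7, 17, -16], [281, 308, 5, 24, -15], [287, 308, 7, 30, -16]]
312 [[231, 312, 1, -29, -8], [237, 312, 3, -23, -9], [243, 312, 2, -16, -8], [249, 312, 2, -10, -9], [255, 312, 2, -4, -8], [261, 312, 3, 2, -9], [267, 312, 2, 9, -9], [273, 312, 5, 15, -10], [279, 312, 4, 21, -9], [285, 312, 4, 27, -9], [291, 312, 6, 34, -11]]
316 [[242, 316, -1, -17, -2], [248, 316, 0, -11, -3], [254, 316, 0, -5, -2], [260, 316, 1, 1, -3], [266, 316, 1, 7, -3], [272, 316, 1, 13, -3]]
side 1566 532
black 361 [ -6.7417 -30.9843 -21.2904] [19.8683 35.6581 33.1945] [  6.5246 -17.2478  17.0434]
top 674 362
top plane [ 0.32   -0.0102 23.4219] 320 1.9844693842987016 tilt 17.74590526583991
((51.56668472290039, 0.19556427001953125), (52.907169342041016, 50.648338317871094), 88.84410858154297)
black 121 [ -6.7059 -27.5965  -1.9808] [16.2208 33.4388 34.2317] [ 2.1771  4.8843 21.43  ]
```

Request:
carry_out(moves="1 -0.3 0 -0.1 0 0 0;1 -0.3 0 -0.1 0 0 0;1 -0.3 0 -0.1 0 0 0")

```text
time: 6.02
ee_pos: [0.4745, -0.1595, 0.5103]
tcp_rot: [0.929, 2.692, -0.137]
force: [0.2, 0.4, -0.2]
grip_width: 0.0854
gripper_force: 0.0
```

```bash
python3 - <<'E'
from h import *
np.set_printoptions(precision=4,suppress=True)
yaw=np.radians(-37.5);hx=np.array([np.cos(yaw),np.sin(yaw),0]);hy=np.array([-np.sin(yaw),np.cos(yaw),0])
L=np.array([.599,-.2535,.254]);B=np.c_[hx,hy,[0,0,1]]
Qs=[];Ws=[]
for i in range(3):
    s=env.sense();c=env.camera('wrist')
    r=env.place_of(c,'lens');
    if r: p=r[0]['pixel'];print('lens',p,r[0]['p'],world(c,p,s)[0],((world(c,p,s)[0]-L)@B*1000))
    uv=np.indices((384,512))[::-1].reshape(2,-1).T;P=(world(c,uv,s)-L)@B*1000;g=c['img'].reshape(-1,3).astype(int)
    ok=(c['z_map'].ravel()>0)&(np.linalg.norm(P,axis=1)<95)&(c['z_map'].ravel()>.2)
    Qs.append(P[ok&(abs(P[:,0]+.34*P[:,2])<8)&(np.linalg.norm(P,axis=1)<45)]);Ws.append(P[ok&(g.min(1)>110)&(P[:,0]>20)])
save(c,'w2.png');print(s['time'],s['ee_pos'])
q=np.vstack(Qs);print(len(q))
for it in range(8):
    A=np.c_[q[:,1:],np.ones(len(q))];k=np.linalg.lstsq(A,q[:,0],rcond=None)[0];r=q[:,0]-A@k;q=q[abs(r)<max(2*r.std(),1.5)]
print('ring plane x=ky*y+kz*z+c',k,len(q),r.std(),'tilt',np.degrees(np.arctan(-k[1])),'yawoff',np.degrees(np.arctan(-k[0])),q.min(0),q.max(0))
for y in range(-40,45,8):
    m=abs(q[:,1]-y)<4
    if m.sum(): print(y,m.sum(),q[m].min(0),q[m].max(0))
w=np.vstack(Ws);print('white',len(w),w.min(0),w.max(0))
E
```

```text
lens [262.9, 253.6] 0.75 [ 0.6015 -0.2503  0.2514] [ 0.0452  4.1198 -2.5851]
lens [260.6, 255.4] 0.76 [ 0.6008 -0.2525  0.252 ] [ 0.7955  1.8534 -2.022 ]
lens [264.1, 254.8] 0.71 [ 0.603  -0.2497  0.2515] [ 0.848   5.5002 -2.5007]
6.225 [ 0.474  -0.1591  0.5102]
5446
ring plane x=ky*y+kz*z+c [ 0.0474 -0.3278  0.0645] 4209 0.5358420139011196 tilt 18.151708022283586 yawoff -2.71523823146128 [ -9.0868 -29.831  -35.3118] [12.8991 35.2274 27.9814]
-32 30 [ -2.0788 -29.831  -11.8261] [  3.4852 -28.04     4.7114]
-24 364 [ -6.1348 -27.9921 -24.2609] [  7.6907 -20.0078  17.8744]
-16 527 [ -8.4627 -19.9963 -31.2111] [ 10.4747 -12.0228  23.5271]
-8 617 [ -9.0868 -11.9998 -33.8577] [11.713 -4.001 26.465]
0 674 [ -8.9109  -3.9834 -35.3118] [12.5492  3.9739 27.5201]
8 672 [ -8.9382   4.0043 -35.1851] [12.8991 11.9955 27.9814]
16 600 [ -7.6529  12.0008 -33.1337] [12.5511 19.9993 27.54  ]
24 470 [ -6.1819  20.0192 -27.927 ] [10.9635 27.9708 22.171 ]
32 255 [ -3.7028  28.0521 -20.8828] [ 8.904  35.2274 15.6727]
white 3083 [ 20.014  -37.4225  13.0894] [67.9953 37.7468 39.5278]
```

View pics/w2.png

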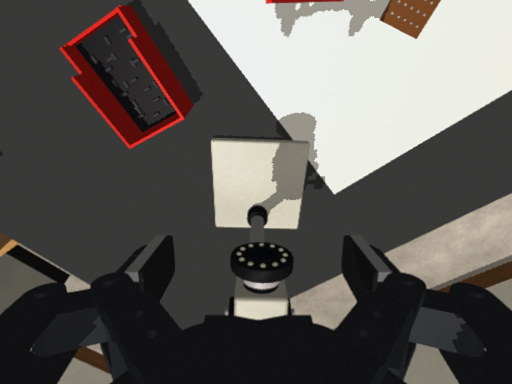

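The ring light is now fully visible, centred at (262,255). This gives lens ≈ (0.602, -0.252, 0.250), heading -39.7° and tilt 18°. Next I'll move over the rack.

```bash
cat >> h.py <<'E'
LENS=np.array([.6018,-.2522,.2503]); FY,FT=np.radians([-39.7,18.0])
FX=np.array([np.cos(FY)*np.cos(FT),np.sin(FY)*np.cos(FT),np.sin(FT)]);FOC=LENS-.13*FX
def steps(Rt,pt,n,s=None):
    R0,p0=pose(s or env.sense());w=(R0.inv()*Rt).as_rotvec()/n;d=(pt-p0)/n
    for k in range(n):
        R1=R0*R.from_rotvec(w);p1=p0+d
        a,b=plan(R1,p1,R0=R0,p0=p0);print(*a.round(3),*b.round(3));R0,p0=R1,p1
E
python3 - <<'E'
from h import *
s=env.sense();print(s['time'],FOC)
b=np.array([.573,.256]);ry=np.radians(24)
pt=np.array([b[0]-.03*np.cos(ry),b[1]-.03*np.sin(ry),.40])
steps(board_axes(ry,0),pt,3)
E
```

```text
6.325 [ 0.50667348 -0.17322444  0.21012779]
0.361 0.602 0.082 -0.103 0.177 -0.684
0.118 0.682 0.139 -0.103 0.177 -0.684
-0.141 0.67 0.175 -0.103 0.177 -0.684
```

Request:
carry_out(moves="1 0.36 0.6 0.08 -0.1 0.18 -0.68;1 0.36 0.6 0.08 -0.1 0.18 -0.68;1 0.36 0.6 0.08 -0.1 0.18 -0.68")

```text
time: 6.7
ee_pos: [0.4981, -0.0228, 0.473]
tcp_rot: [0.438, 2.911, -0.096]
force: [-0.1, -0.4, -0.0]
grip_width: 0.0855
gripper_force: 0.0
```

Request:
carry_out(moves="1 0.12 0.68 0.14 -0.1 0.18 -0.68;1 0.12 0.68 0.14 -0.1 0.18 -0.68;1 0.12 0.68 0.14 -0.1 0.18 -0.68")

```text
time: 7.08
ee_pos: [0.5221, 0.1106, 0.436]
tcp_rot: [-0.088, 3.043, -0.052]
force: [-0.0, -1.0, -0.3]
grip_width: 0.0857
gripper_force: 0.0
```

Request:
carry_out(moves="1 -0.14 0.67 0.17 -0.1 0.18 -0.69;1 -0.14 0.67 0.17 -0.1 0.18 -0.69;1 -0.14 0.67 0.17 -0.1 0.18 -0.69;1 -0.14 0.67 0.17 -0.1 0.18 -0.69;1 -0.14 0.67 0.17 -0.1 0.18 -0.69")

```text
time: 7.7
ee_pos: [0.5462, 0.2409, 0.4018]
tcp_rot: [0.645, -3.072, 0.006]
force: [-0.2, 0.1, 1.5]
grip_width: 0.0853
gripper_force: 0.0
```

```bash
python3 - <<'E'
from h import *
np.set_printoptions(precision=4,suppress=True)
s=env.sense();c=env.camera('wrist');save(c,'w3.png');print(s['time'],s['ee_pos'],R.from_rotvec(s['tcp_rot']).as_matrix(),s['q'])
np.savez('w3.npz',img=c['img'],z=c['z_map'])
for l in ['board','board_mid','rack','control_a']:
    print(l,[(np.round(a['pixel'],1),round(a['p'],2),world(c,np.clip(a['pixel'],0,[511,383]),s)[0]) for a in env.place_of(c,l)[:3]])
P=world(c,np.indices((384,512))[::-1].reshape(2,-1).T,s);ok=c['z_map'].ravel()>0
P=P[ok];g=c['img'].reshape(-1,3)[ok].astype(int)
near=(abs(P[:,0]-.57)<.05)&(abs(P[:,1]-.255)<.06)
b=P[near&(P[:,2]>.060)&(P[:,2]<.125)];print(len(b))
t=b[b[:,2]>.104];print('top edge',len(t),cv2.minAreaRect((t[:,:2]*1000).astype(np.float32)),t[:,2].max(),np.median(t[:,2]))
for z0 in np.arange(.06,.12,.01):
    t=b[(b[:,2]>=z0)&(b[:,2]<z0+.01)]
    if len(t)>5: print(round(z0,3),len(t),cv2.minAreaRect((t[:,:2]*1000).astype(np.float32)))
r=P[(P[:,2]>.036)&(P[:,2]<.052)&(abs(P[:,0]-.53)<.13)&(abs(P[:,1]-.235)<.1)];print('rails',len(r),cv2.minAreaRect((r[:,:2]*1000).astype(np.float32)),np.median(r[:,2]))
E
```

```text
7.7 [0.5462 0.2409 0.4018] [[-0.9156 -0.4022 -0.0021]
 [-0.4022  0.9156 -0.0042]
 [ 0.0036 -0.003  -1.    ]] [ 0.2297  0.3459  1.4205 -0.0036  1.3783 -1.7543]
board [(array([264.3, 191.2]), 0.78, array([0.5693, 0.2586, 0.0121])), (array([ 77.4, 114.3]), 0.75, array([ 0.5756,  0.0006, -0.0007])), (array([78.5, 22.8]), 0.75, array([ 0.4732, -0.0235, -0.0007]))]
board_mid [(array([120.1, 107.5]), 0.86, array([0.542 , 0.0581, 0.0222])), (array([259.7, 201.8]), 0.64, array([0.5729, 0.2533, 0.0571]))]
rack [(array([262.6, 154.1]), 0.89, array([0.5257, 0.2368, 0.0093]))]
control_a [(array([260.4, 158.1]), 0.88, array([0.5281, 0.2345, 0.0375])), (array([259.6, 115.2]), 0.88, array([0.483 , 0.2137, 0.0093]))]
1695
top edge 249 ((573.4545288085938, 258.48736572265625), (3.2033071517944336, 59.14727783203125), 22.578577041625977) 0.11031774714048637 0.10837560202313001
0.06 246 ((557.5690307617188, 247.1285400390625), (72.88127136230469, 57.695377349853516), 36.49132537841797)
0.07 434 ((549.7288208007812, 248.2406768798828), (49.12730026245117, 59.689491271972656), 22.776269912719727)
0.08 362 ((554.951904296875, 250.00479125976562), (59.507179260253906, 59.46501922607422), 23.126333236694336)
0.09 327 ((555.6688232421875, 250.37364196777344), (59.92478942871094, 59.61581802368164), 23.85198974609375)
0.1 315 ((573.3689575195312, 258.3072509765625), (3.44148850440979, 59.4117317199707), 22.516218185424805)
0.11 11 ((572.892333984375, 258.26885986328125), (1.887785792350769, 50.46045684814453), 20.779346466064453)
rails 2517 ((527.095703125, 238.39134216308594), (177.81185913085938, 75.14314270019531), 23.228408813476562) 0.044961366262383284
```

View pics/w3.png

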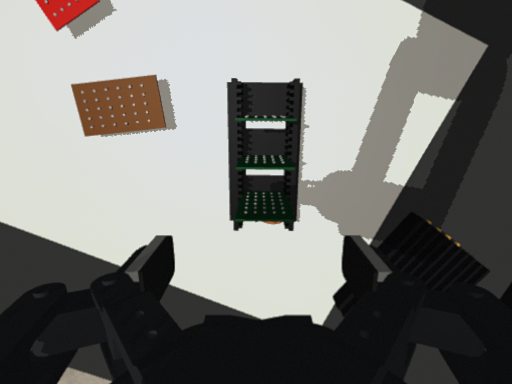

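The picture shows the rack from above: power board's top edge at (263,219) with solder back facing us, two control boards at (266,118) and (266,160). Now the board's lean and the grasp.

```bash
python3 - <<'E'
from h import *
np.set_printoptions(precision=4,suppress=True)
Q=[]
for i in range(2):
    s=env.sense();c=env.camera('wrist')
    P=world(c,np.indices((384,512))[::-1].reshape(2,-1).T,s)[c['z_map'].ravel()>0];Q.append(P)
P=np.vstack(Q);ry=np.radians(23.0);x=np.array([np.cos(ry),np.sin(ry),0]);y=np.array([-np.sin(ry),np.cos(ry),0])
O=np.array([.5734,.2584,0]);l=np.c_[(P-O)@x,(P-O)@y,P[:,2]]*1000
q=l[(abs(l[:,0])<10)&(abs(l[:,1])<28)&(l[:,2]>55)&(l[:,2]<112)]
for it in range(8):
    A=np.c_[q[:,1:],np.ones(len(q))];k=np.linalg.lstsq(A,q[:,0],rcond=None)[0];r=q[:,0]-A@k;q=q[abs(r)<max(1.5*r.std(),1.0)]
print(k,len(q),r.std(),'lean deg (top to +x)',np.degrees(np.arctan(k[1])),'yaw corr',-np.degrees(np.arctan(k[0])))
t=l[(abs(l[:,0])<6)&(l[:,2]>100)&(l[:,2]<113)];print(np.percentile(t,[1,50,99],0))
t=l[(abs(l[:,0])<8)&(l[:,2]>60)&(l[:,2]<113)];print(np.percentile(t,[1,50,99],0))
lean=np.arctan(k[1]);
xg=k[1]*75+k[2]+1.2
g=O+x*xg/1000+y*(.0)+[0,0,.075];print('xg',xg,g)
Rt=board_axes(ry,-lean);print(Rt.as_matrix())
pt=g-.155*Rt.as_matrix()[:,2];print(pt);steps(Rt,pt,1,s)
E
```

```text
[-0.004   0.0343 -4.4483] 1812 0.29223901519174983 lean deg (top to +x) 1.9665382099261903 yaw corr 0.2307084364247383
[[ -1.5377 -29.1906 100.1379]
 [ -0.6978   0.8132 107.654 ]
 [  1.6143  29.3418 110.276 ]]
[[ -3.1907 -29.3456  60.6661]
 [ -1.3574  -0.0745  92.1708]
 [  7.5584  29.3045 109.905 ]]
xg -0.6730582142797956 [0.5728 0.2581 0.075 ]
[[-0.92   -0.3907 -0.0316]
 [-0.3905  0.9205 -0.0134]
 [ 0.0343 -0.     -0.9994]]
[0.5777 0.2602 0.2299]
-0.185 0.023 0.858 -0.004 0.058 0.026
```

Request:
carry_out(moves="1 -0.185 0.023 0.3 -0.004 0.058 0.026;1 -0.185 0.023 0.3 -0.004 0.058 0.026;1 -0.185 0.023 0.5 -0.004 0.058 0.026;1 -0.185 0.023 0.7 -0.004 0.058 0.026;1 -0.185 0.023 0.8 -0.004 0.058 0.026;1 -0.185 0.023 0.858 -0.004 0.058 0.026;1 -0.185 0.023 0.858 -0.004 0.058 0.026")

```text
time: 8.93
ee_pos: [0.5773, 0.261, 0.2296]
tcp_rot: [0.622, -3.044, 0.011]
force: [-0.1, -0.2, 0.8]
grip_width: 0.0853
gripper_force: 0.0
```

```bash
python3 - <<'E'
from h import *
np.set_printoptions(precision=4,suppress=True)
s=env.sense();c=env.camera('wrist');save(c,'w4.png');print(s['time'],s['ee_pos'],s['force'])
R0,p0=pose(s)
P=world(c,np.indices((384,512))[::-1].reshape(2,-1).T,s)[c['z_map'].ravel()>0]
l=R0.inv().apply(P-p0)*1000   # tool frame mm
q=l[(abs(l[:,0])<8)&(abs(l[:,1])<34)&(l[:,2]>115)&(l[:,2]<175)]
print(len(q),np.percentile(q,[1,50,99],0))
t=l[(abs(l[:,0])<6)&(abs(l[:,1])<34)&(l[:,2]>115)&(l[:,2]<126)];print('top edge',len(t),np.percentile(t,[1,50,99],0))
E
```

```text
8.925 [0.5773 0.261  0.2296] [-0.1104 -0.1951  0.7545]
9161 [[ -1.1577 -30.196  119.8518]
 [  0.9726  -0.909  136.9269]
 [  2.4511  28.5094 173.9655]]
top edge 2323 [[ -1.5089 -30.0395 119.4948]
 [  0.8667  -0.5328 121.5299]
 [  1.8765  28.5076 125.9095]]
```

View pics/w4.png

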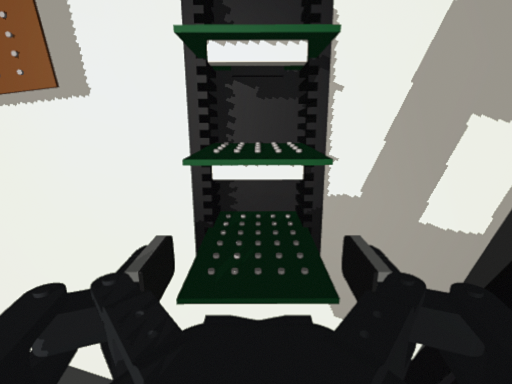

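The board sits centred between the open pads (top edge from (178,298) to (338,298)), 0.8 mm to one side. I'll correct that and close.

Request:
carry_out(moves="1 0 -0.004 0 0 0 0;0 0 -0.004 0 0 0 0;0 0 -0.004 0 0 0 0;0 0 -0.004 0 0 0 0;0 0 -0.004 0 0 0 0;0 0 -0.004 0 0 0 0;0 0 -0.004 0 0 0 0;0 0 -0.004 0 0 0 0")

```text
time: 9.98
ee_pos: [0.578, 0.2604, 0.2304]
tcp_rot: [0.623, -3.046, 0.011]
force: [-1.1, -0.6, 5.5]
grip_width: 0.0586
gripper_force: 63.1
```

Request:
carry_out(moves="0 0 0 -0.03 0 0 0;0 0 0 -0.08 0 0 0;0 0 0 -0.16 0 0 0;0 0 0 -0.25 0 0 0;0 0 0 -0.4 0 0 0;0 0 0 -0.6 0 0 0;0 0 0 -0.8 0 0 0;0 0 0 -0.8 0 0 0")

```text
time: 10.98
ee_pos: [0.5836, 0.2628, 0.3947]
tcp_rot: [0.624, -3.053, 0.01]
force: [0.5, -0.8, -1.5]
grip_width: 0.0583
gripper_force: 64.4
```

```bash
cat >> h.py <<'E'
def inhand(n=2):
    """board in the tool frame, from the wrist depth: back-face plane and top edge (mm)"""
    Q=[]
    for i in range(n):
        s=env.sense();c=env.camera('wrist');P=world(c,np.indices((384,512))[::-1].reshape(2,-1).T,s)[c['z_map'].ravel()>0]
        R0,p0=pose(s);Q.append(R0.inv().apply(P-p0)*1000)
    l=np.vstack(Q);q=l[(abs(l[:,0])<12)&(abs(l[:,1])<27)&(l[:,2]>118)&(l[:,2]<215)]
    for it in range(8):
        A=np.c_[q[:,1:],np.ones(len(q))];k=np.linalg.lstsq(A,q[:,0],rcond=None)[0];r=q[:,0]-A@k;q=q[abs(r)<max(1.5*r.std(),.8)]
    t=l[(abs(l[:,0]-k[1]*120-k[2])<5)&(abs(l[:,1])<26)&(l[:,2]>105)&(l[:,2]<126)]
    e=[]
    for y in range(-24,25,6):
        m=t[abs(t[:,1]-y)<3];e.append((y,np.percentile(m[:,2],3)) if len(m)>5 else (y,np.nan))
    print('plane x=ky*y+kz*z+c',k,len(q),r.std(),'ry deg',np.degrees(np.arctan(k[1])),'rz',np.degrees(np.arctan(k[0])));print('z span',q[:,2].min(),q[:,2].max());print('top edge',np.round(e,1).tolist())
    return c,s,k
E
python3 - <<'E'
from h import *
np.set_printoptions(precision=4,suppress=True)
c,s,k=inhand();save(c,'w5.png');print(s['time'],s['ee_pos'],s['grip_width'],s['force'])
E
```

```text
plane x=ky*y+kz*z+c [ 0.0035 -0.0012  1.5998] 17883 0.30284215706025897 ry deg -0.06906686613579402 rz 0.19815625502012024
z span 119.64013062760479 214.9850671374265
top edge [[-24.0, 120.9], [-18.0, 120.7], [-12.0, 120.8], [-6.0, 120.7], [0.0, 120.6], [6.0, 120.7], [12.0, 120.7], [18.0, 120.6], [24.0, 120.7]]
11.025 [0.5831 0.2626 0.3919] 0.05813104935296829 [-1.5981 -0.2841 -2.0246]
```

View pics/w5.png

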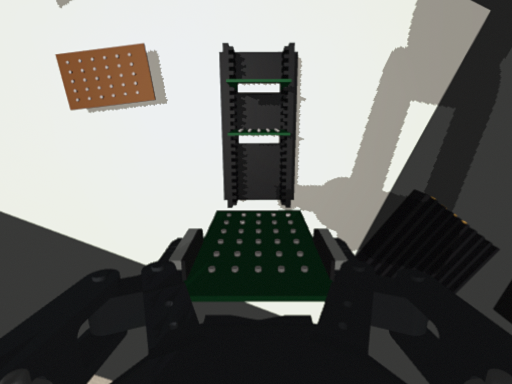

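The board is free of the rack and held by its side edges, aligned with the tool within 0.3° (its top edge is 120.5 mm ahead of the TCP). Both control boards still stand at (258,80) and (258,133).

```bash
python3 - <<'E'
from h import *
s=env.sense();Rt=board_axes(FY,FT);pt=FOC-Rt.apply([.0002,0,.1704]);print(pt)
x=-Rt.as_matrix()[:,0]
p1=pt-.03*x+[0,0,.02];print(p1);steps(Rt,p1,3,s)
E
```

```text
[ 0.46630594 -0.13971067  0.37224962]
[ 0.44435367 -0.12148554  0.38297911]
0.462 -0.498 0.027 0.098 -0.199 0.694
0.257 -0.63 0.018 0.098 -0.199 0.694
0.02 -0.679 0.038 0.098 -0.199 0.694
```

Request:
carry_out(moves="0 0.16 -0.17 0.01 0.03 -0.07 0.23;0 0.31 -0.33 0.02 0.07 -0.13 0.46;0 0.46 -0.5 0.03 0.1 -0.2 0.69;0 0.46 -0.5 0.03 0.1 -0.2 0.69")

```text
time: 11.58
ee_pos: [0.5358, 0.1322, 0.3848]
tcp_rot: [-0.06, 3.064, -0.068]
force: [1.1, 0.8, -1.2]
grip_width: 0.0583
gripper_force: 64.6
```

Request:
carry_out(moves="0 0.09 -0.21 0.01 0.03 -0.07 0.23;0 0.17 -0.42 0.01 0.07 -0.13 0.46;0 0.26 -0.63 0.02 0.1 -0.2 0.69;0 0.26 -0.63 0.02 0.1 -0.2 0.69")

```text
time: 12.08
ee_pos: [0.4901, 0.0048, 0.3828]
tcp_rot: [0.474, 2.912, -0.116]
force: [0.6, 0.7, -1.4]
grip_width: 0.0582
gripper_force: 64.9
```

Request:
carry_out(moves="0 0.01 -0.22 0.01 0.03 -0.07 0.23;0 0.01 -0.43 0.02 0.07 -0.13 0.46;0 0.02 -0.6 0.03 0.1 -0.2 0.69;0 0.02 -0.68 0.04 0.1 -0.2 0.69;0 0.02 -0.68 0.04 0.1 -0.2 0.69;0 0.02 -0.68 0.04 0.1 -0.2 0.69")

```text
time: 12.82
ee_pos: [0.4459, -0.1214, 0.3812]
tcp_rot: [0.954, 2.677, -0.156]
force: [0.5, 0.4, -1.8]
grip_width: 0.0585
gripper_force: 65.1
```

```bash
python3 - <<'E'
from h import *
np.set_printoptions(precision=4,suppress=True)
c,s,k=inhand();print(s['time'],s['ee_pos'],s['grip_width'],s['q'])
Rt=board_axes(FY,FT);steps(Rt,FOC-Rt.apply([.0002,0,.1704]),1,s)
E
```

```text
plane x=ky*y+kz*z+c [ 0.0033 -0.0005  1.7827] 17775 0.30024630936415037 ry deg -0.03023306058147908 rz 0.18864263372225468
z span 119.74582707743629 214.9839360456805
top edge [[-24.0, 121.0], [-18.0, 121.0], [-12.0, 120.9], [-6.0, 121.0], [0.0, 120.9], [6.0, 120.9], [12.0, 120.8], [18.0, 121.0], [24.0, 120.9]]
12.875 [ 0.4459 -0.1213  0.3813] 0.0582597324200722 [-0.4812  0.0322  1.8888 -0.0835  0.9135 -1.3266]
-0.116 -0.007 0.085 -0.002 0.003 0.016
```

Request:
carry_out(moves="0 -0.04 -0.003 0.03 0 0.003 0.016;0 -0.08 -0.005 0.06 0 0.003 0.016;0 -0.116 -0.007 0.085 -0.002 0.003 0.016;0 -0.116 -0.007 0.085 -0.002 0.003 0.016;0 -0.116 -0.007 0.085 -0.002 0.003 0.016;0 -0.116 -0.007 0.085 -0.002 0.003 0.016")

```text
time: 13.68
ee_pos: [0.4655, -0.1406, 0.3727]
tcp_rot: [0.967, 2.672, -0.154]
force: [-0.3, -0.3, -1.5]
grip_width: 0.0582
gripper_force: 65.1
```

```bash
python3 - <<'E'
from h import *
np.set_printoptions(precision=4,suppress=True)
c,s,k=inhand();print(s['time'],s['ee_pos'],s['grip_width'],np.abs(s['qvel']).max())
Rt=board_axes(FY,FT);steps(Rt,FOC-Rt.apply([.0002,0,.1704]),1,s)
a=env.camera('side');b=env.camera('top')
pa={};pb={}
for l in ['lens','board_mid','focus']:
    for c,d in((a,pa),(b,pb)):
        d[l]=[(np.round(r['pixel'],1).tolist(),round(r['p'],2)) for r in env.place_of(c,l)[:4]]
print(pa);print(pb)
M=np.linalg.inv
def proj(c,P):
    Q=M(T(c))@np.append(P,1);K=np.array([[c['fx'],0,c['cx']],[0,c['fy'],c['cy']],[0,0,1.]])
    return cv2.projectPoints(np.array([[Q[0],-Q[1],-Q[2]]]),np.zeros(3),np.zeros(3),K,np.array(c['dist'],float))[0].ravel()
for n,P in(('lens',LENS),('focus',FOC)): print(n,proj(a,P),proj(b,P))
im=np.hstack([cv2.resize(a['img'][150:340,260:420],(400,475),interpolation=2),cv2.resize(b['img'][100:230,300:410],(400,475),interpolation=2)])
cv2.imwrite('pics/fin.png',im[:,:,::-1])
E
```

```text
plane x=ky*y+kz*z+c [ 0.0034 -0.0009  1.8499] 17838 0.3021507114560173 ry deg -0.049968007375442054 rz 0.19403081515748768
z span 119.67970946893969 214.99550654205004
top edge [[-24.0, 121.0], [-18.0, 121.0], [-12.0, 120.9], [-6.0, 120.9], [0.0, 120.7], [6.0, 120.8], [12.0, 120.8], [18.0, 120.9], [24.0, 120.8]]
13.725 [ 0.4655 -0.1406  0.3727] 0.05839698194131206 0.00230299993232486
0.0 0.006 0.002 -0.001 0.002 -0.003
{'lens': [([336.0, 236.7], 0.87)], 'board_mid': [([274.1, 236.6], 0.86), ([239.3, 261.6], 0.79), ([266.7, 229.0], 0.36)], 'focus': []}
{'lens': [([375.5, 156.7], 0.76)], 'board_mid': [([266.4, 182.6], 0.89), ([296.0, 213.9], 0.72), ([344.9, 191.2], 0.39)], 'focus': []}
lens [334.778  238.8687] [372.9881 156.9818]
focus [276.2376 235.0931] [344.1605 191.6135]
```

View pics/fin.png

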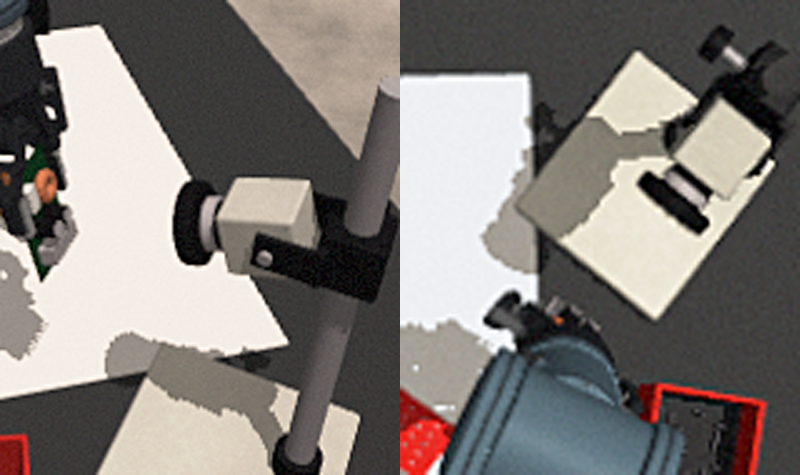

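In the final side and top pictures the coil side faces the lens: the board is at side (274,236) and the lens at (335,237), with the focus predicted at (276,235). The board is upright and still held. One small trim of about 1 mm remains before I hand in.

Request:
carry_out(moves="0 -0.001 0.005 0.002 0 0.002 0;0 -0.001 0.005 0.002 0 0.002 0;0 -0.001 0.005 0.002 0 0.002 0;0 -0.001 0.005 0.002 0 0.002 0")

```text
time: 14.68
ee_pos: [0.4665, -0.1401, 0.3723]
tcp_rot: [0.967, 2.673, -0.153]
force: [0.4, -0.3, -1.8]
grip_width: 0.0586
gripper_force: 65.1
```

```bash
python3 - <<'E'
from h import *
s=env.sense();print(s['time'],s['ee_pos'],s['grip_width'],np.abs(s['qvel']).max())
Rt=board_axes(FY,FT);steps(Rt,FOC-Rt.apply([.0004,0,.1704]),1,s)
print(env.sign_off())
E
```

```text
14.675 [ 0.46653032 -0.14010344  0.37227983] 0.05855806057004826 0.0021606735880022663
0.001 0.001 -0.0 -0.001 -0.0 -0.003
the job is handed in; nothing more can be done
None
```

I handed the job in at about 14.7 s with the power board held steady by its side edges, its coil side facing the lens and upright, within about 1 mm of the measured focus point; no verdict came back.

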